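Turn a jar lid over in the turning chute

TASK

One of the two wide jar lids was put down the wrong way, with its hollow side up. Pick it up and drop it, still hollow side up, into the open mouth at the top of the turning chute, so that it slides through the twisted rod slot and comes to rest in the chute's tray with its hollow side down. Leave the other wide lid (already hollow side down) and the small lid where they lie.

Things in the scene. Friction and masses are not known exactly. Their poses are not given: they have to be found in the camera images.
- lid: the lid to turn: round, shallow, teal plastic, 46 mm diameter, 12 mm high, 30 g, lying on the bench hollow side up. Origin: centre of its closed outer face, which is its underside at the start. Its z axis points out of the hollow side: up at the start, down when turned over. Can be gripped across its diameter from any side
- chute: aluminium hopper on a grey stand, a rod slot below it that slopes and twists half a turn, and a grey tray. Origin: on the bench under the centre of the hopper's mouth; x: horizontal, downhill to the tray; z up. Mouth: level rim 275 mm up, open 95 (x) by 96 mm (y). Let go level just above it, within 12 mm of its centre, a lid slides through in 1 s. Tray: x 203 to 328, y +-50 mm, walls 30 mm high
- lid_turned: a second lid of the same shape, size and colour, lying on the bench the right way, hollow side down; to be left alone. Origin: centre of its underside on the bench, z up.
- lid_small: a small lid of the same kind, 30 mm in diameter and 12 mm high, lying hollow side up; to be left alone. Origin: centre of its underside on the bench, z up.
Mind the look-alikes: they are no part of the job. Leave any orange or yellow look-alike of the lid alone.

How it is judged:
On the way:
1. the lid is inside the twisted slot of the chute, below the hopper and above the tray (x of lid in the frame of chute between 0.03 and 0.203 m and y of lid in the frame of chute between -0.03 and 0.03 m and z of lid in the frame of chute between 0.015 and 0.18 m and contact force between the fingers and lid below 0.1 N).
At the end, for the whole second after the job is handed in: the wide lid lies at rest in the chute's tray, inside its walls, hollow side down and flat within about 10 degrees, having come through the twisted slot (x of lid in the frame of chute between 0.203 and 0.328 m and y of lid in the frame of chute between -0.05 and 0.05 m and z of lid in the frame of chute below 0.03 m and angle between lid's own z axis and vertical above 2.96 rad and linear speed of lid below 0.02 m/s); the robot touches nothing.
It fails at once if the other wide lid is shifted by more than 20 mm (distance of lid_turned from where it was at the start of the episode above 0.02 m).
It fails at once if the small lid is shifted by more than 20 mm (distance of lid_small from where it was at the start of the episode above 0.02 m).
It also fails if it takes over 45 s, if anything falls off the work surface, if the arm or the gripper's body presses on something with over 40 N, if the wrist force passes 120 N, or if a joint passes its speed limit or range.

ROBOT

A 6-joint arm with a two-finger parallel gripper is mounted at the origin on the work surface. World frame = base frame: x ahead of the robot, y to its left, z up, the work surface at z = 0. Lengths are in m, angles in rad, forces in N, time in s.
With the tool pointing down it reaches from about 0.3 to 0.825 m from the base axis. Payload 5.4 kg.
Tool frame: the origin (TCP) lies at the very end of the fingers, on their centre line; the grasp point (between the pads) lies 19 mm behind it; z points along the fingers, x is the direction in which the jaws open and shut, and the axes are right-handed (so a half turn about z gives the same grasp; the last joint's range is limited). The gripper opens to 92 mm and grips with 3 to 60 N. Pads are 20 mm wide; open, the fingers measure 128 mm over their backs; the gripper's body (75 mm by 189 mm) begins 69 mm behind the grasp point.
Start: joints at [-1.36, 0.158, 1.597, -0, 1.386, -0.21], TCP at [0.235, -0.525, 0.215] pointing down, gripper open.
Joint ranges: [-2.91, 2.91], [-0.94, 2.29], [0.18, 2.7], [-1.29, 4.43], [0.17, 2.64], [-3, 3]. Speed limits (rad/s): [2.57, 2.57, 3.14, 3.14, 3.14, 3.14].

INTERFACE

Orientations are given as a rotation vector (axis times angle).
In Python, from workcell import bot gives the robot as it stands. Calls block until the motion is done:
- bot.goto(position, orientation): joint-space move of the TCP to a pose.
- bot.line_to(position, rot=None, max_speed=0.15): straight line of the TCP; rot=None keeps the orientation; max_speed is the mean speed in m/s.
- bot.set_joints(angles): joint-space move.
- bot.set_gripper(opening, newtons=None): opening from 0.0 (shut) to 1.0 (fully open); newtons is the grip in N (None keeps the last); returns when the fingers have stopped.
- bot.hold(seconds).
- bot.inverse_kinematics(position, orientation): joint angles nearest the present ones, or None.
- bot.read_camera(name): name is "scene" or "side" or "wrist"; returns a dict with "pixels" (480x640x3 uint8, blue, green, red), "fx", "fy", "cx", "cy" (pixels), "k1" (the pictures are not rectified: a ray, as slopes to the right and down, at radius r is drawn at 1 + k1 r^2 times it, then the intrinsics apply), "R" (3x3) and "t" (3): a world point X has camera coordinates R X + t. Camera axes: x right, y down, z forward; pixel columns grow to the right and rows downward; lengths in m; the calibration is good to about 2 mm. A picture is of the moment at which its call begins. There is no depth.
A pose or a line that the arm cannot do raises bot.MotionError and nothing moves.
- bot.job_done(): hands the job in, once; it reports no verdict.
Readings, each from a call of its own:
- bot.current_clock(): time.
- bot.current_joints(): joint angles.
- bot.current_joint_vel(): joint speeds.
- bot.current_effort(): joint torques, N m.
- bot.current_ee_pos(): TCP position.
- bot.current_tool_rot(): TCP orientation.
- bot.current_contact_force(): force on the tool from outside, world axes, zero at the start.
- bot.current_ft_torque(): the same for the moment, N m.
- bot.current_opening(): opening from 0.0 (shut) to 1.0 (fully open).
Only numpy, scipy, OpenCV 4.12 (cv2) and the standard library are available. Lean on these libraries where they do the work, as an engineer would, in place of code of your own. Each camera call takes 0.05 s, during which the arm holds its last target. There are 200 camera calls.

## Working session

There is one attempt and no reset: what is moved stays moved. The work goes in short steps, each a Python script; the robot and the scene stay as the last script left them, time stands still between calls to the robot, and variables do not carry over. Pictures are saved under pics/ and viewed, about 8 in all and at most 12, crops included, and the job is handed in when it is done.

```bash
mkdir -p pics
cat > h.py <<'E'
import numpy as np, cv2
from workcell import bot
def ray(c,u,v):
    K=np.array([[c["fx"],0,c["cx"]],[0,c["fy"],c["cy"]],[0,0,1.]])
    # r_d = r(1+k1 r^2): undistortPoints
    p=cv2.undistortPoints(np.array([[[u,v]]],float),K,np.array([c["k1"],0,0,0.]))[0,0]
    R=np.array(c["R"]);t=np.array(c["t"])
    return -R.T@t, R.T@np.array([p[0],p[1],1.])
def plane(c,u,v,z):
    o,d=ray(c,u,v); return o+d*(z-o[2])/d[2]
def proj(c,X):
    p=np.array(c["R"])@np.array(X)+np.array(c["t"]); x,y=p[:2]/p[2]; s=1+c["k1"]*(x*x+y*y)
    return c["fx"]*x*s+c["cx"], c["fy"]*y*s+c["cy"]
def two(c1,p1,c2,p2):
    o1,d1=ray(c1,*p1);o2,d2=ray(c2,*p2)
    s=np.linalg.lstsq(np.c_[d1,-d2],o2-o1,rcond=None)[0]
    a=o1+d1*s[0];b=o2+d2*s[1]; return (a+b)/2,np.linalg.norm(a-b)
E
python3 - <<'E'
from h import *
for n in ("scene","side"):
    c=bot.read_camera(n); cv2.imwrite(f"pics/{n}0.png",c["pixels"])
    R=np.array(c["R"]);print(n,-R.T@np.array(c["t"]),R[2],c["fx"],c["k1"])
    h=cv2.cvtColor(c["pixels"],cv2.COLOR_BGR2HSV)
    m=cv2.inRange(h,(75,70,30),(105,255,255))
    k,l,s,ce=cv2.connectedComponentsWithStats(m)
    for i in range(1,k):
        if s[i,4]>40: print(s[i],ce[i],plane(c,*ce[i],0.008).round(3))
print(bot.current_clock())
E
```

```text
scene [ 0.93833903 -0.23132487  0.61910727] [-0.54060748  0.34714239 -0.76631307] 487.8645395115538 -0.00846648605948725
[534  57  27  17 358] [546.51117318  64.7849162 ] [0.301 0.819 0.008]
[583  67  28  19 399] [596.33834586  75.76190476] [0.395 0.885 0.008]
[485  69  26  15 242] [498.41735537  75.24793388] [0.276 0.682 0.008]
[529  87  28  20 399] [542.66917293  95.70676692] [0.389 0.707 0.008]
[395 186  17  14 181] [402.66298343 192.60773481] [0.477 0.242 0.008]
[308 220  27  23 505] [320.87920792 231.06336634] [0.48  0.066 0.008]
[387 239  29  24 534] [400.97378277 250.20786517] [0.583 0.156 0.008]
side [0.45746091 0.67098651 0.56029873] [ 0.11249799 -0.77520624 -0.6216104 ] 549.1186505339272 -0.12524933483924666
[345 276  32  27 672] [360.35416667 288.65625   ] [0.479 0.067 0.008]
[264 310  34  30 795] [280.96981132 324.21383648] [0.581 0.157 0.008]
[338 372  26  24 492] [350.29065041 383.65650407] [0.475 0.243 0.008]
0.1
```

View pics/scene0.png

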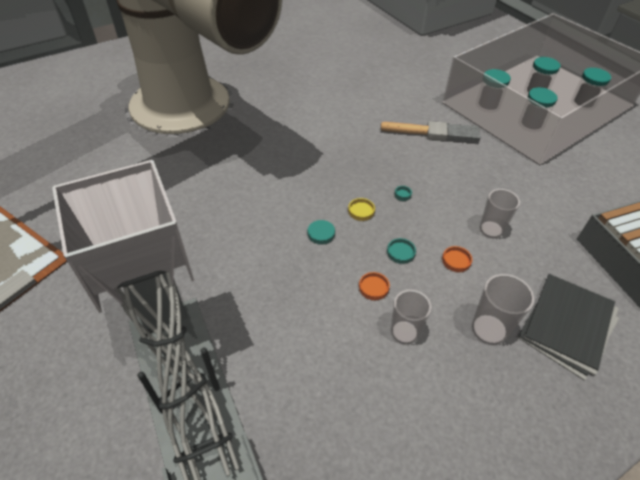

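View pics/side0.png

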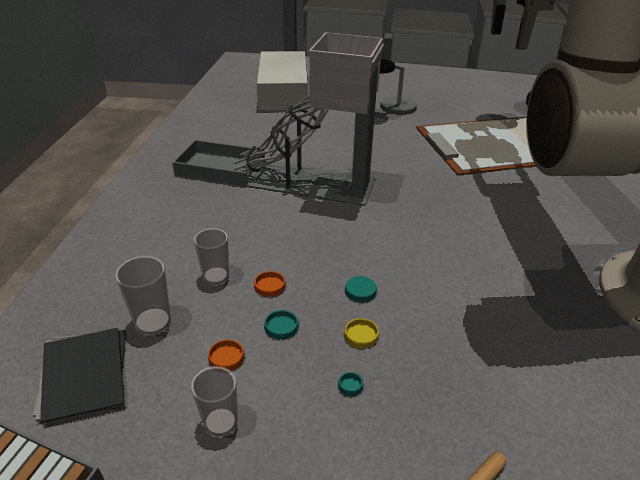

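The target is the hollow-up lid at scene (401,250), side (281,324). The already turned lid is at scene (321,231) and the small lid at (403,192). Next I need the hopper rim corners and the clutter positions.

Run:
```python
from h import *
a=cv2.imread("pics/scene0.png")[150:270,40:190]; b=cv2.imread("pics/side0.png")[20:120,300:400]
a=cv2.resize(a,(600,480),interpolation=cv2.INTER_CUBIC)
b=cv2.resize(b,(480,480),interpolation=cv2.INTER_CUBIC)
A=np.clip(np.hstack([a,b])*1.4,0,255).astype(np.uint8)
cv2.imwrite("pics/crop.png",cv2.resize(A[:, :],(800,356)))
cv2.imwrite("pics/cropa.png",a);cv2.imwrite("pics/cropb.png",b)
c=bot.read_camera("scene");s=bot.read_camera("side")
for n,x,y in (("yel",362,209),("or1",375,286),("or2",457,259),("cup base",405,330),("cup2",491,228)): print(n,plane(c,x,y,.008).round(3))
for n,x,y in (("yel",361,333),("or1",270,284),("or2",226,355),("cup",215,275),("cup2",221,420)): print(n,plane(s,x,y,.008).round(3))
for n,p,q in (("corner A",(152,164),(384,41)),("B",(54,186),(325,35)),("C",(62,254),(310,50)),("D",(175,212),(373,62))):
  print(n,plane(c,*p,.275).round(3),plane(s,*q,.275).round(3))
```

```text
yel [0.473 0.155 0.008]
or1 [0.619 0.078 0.008]
or2 [0.644 0.222 0.008]
cup base [0.704 0.069 0.008]
cup2 [0.623 0.318 0.008]
yel [0.47  0.155 0.008]
or1 [0.614 0.079 0.008]
or2 [0.64  0.224 0.008]
cup [0.701 0.074 0.008]
cup2 [0.619 0.321 0.008]
corner A [ 0.507 -0.168  0.275] [ 0.485 -0.253  0.275]
B [ 0.49  -0.265  0.275] [ 0.586 -0.265  0.275]
C [ 0.585 -0.279  0.275] [ 0.598 -0.181  0.275]
D [ 0.587 -0.173  0.275] [ 0.496 -0.146  0.275]
```

View pics/cropa.png

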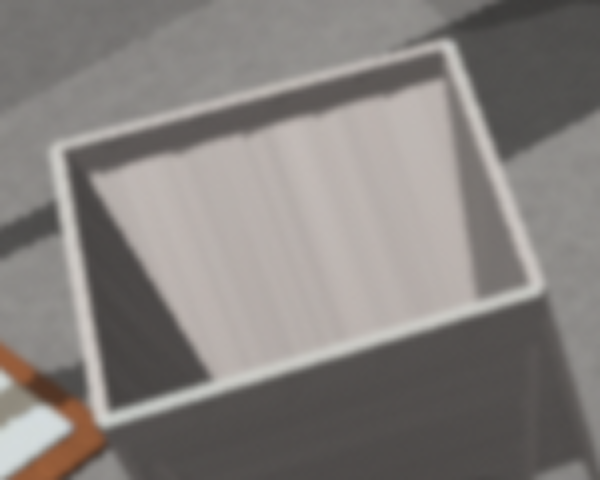

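View pics/cropb.png

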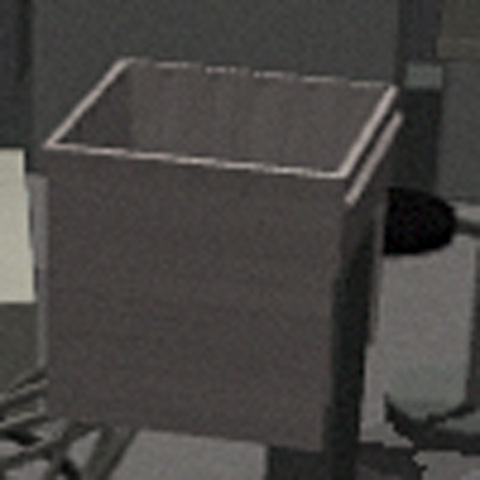

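```bash
cat >> h.py <<'E'
from scipy.spatial.transform import Rotation as Ro
def down(a):
    x=np.array([np.cos(a),np.sin(a),0]);z=np.array([0,0,-1.]);return Ro.from_matrix(np.c_[x,np.cross(z,x),z]).as_rotvec()
E
python3 - <<'E'
from h import *
c=bot.read_camera("scene");s=bot.read_camera("side")
S=[(53.75,187),(152.5,161.25),(175.5,221.75),(65.75,255)]
T=[(325.6,32.9),(382.3,38.3),(371.3,56.9),(309.8,50.6)]
P=np.array([plane(c,*p,.275) for p in S]);Q=np.array([plane(s,*p,.275) for p in T])
print(P.round(3),P.mean(0));print(Q.round(3),Q.mean(0))
for p in P:
  j=np.argmin(np.linalg.norm(Q-p,axis=1)); i=np.argmin(np.linalg.norm(P-p,axis=1))
  print(two(c,S[i],s,T[j]))
print("box",plane(s,283,110,0),plane(s,283,55,.1),plane(s,283,55,.2))
for a in (1.4,-1.74,2.62,-.52):
  print(a,bot.inverse_kinematics([.581,.156,.12],down(a)),bot.inverse_kinematics([.54,-.22,.3],down(a)))
E
```

```text
[[ 0.491 -0.266  0.275]
 [ 0.503 -0.166  0.275]
 [ 0.599 -0.177  0.275]
 [ 0.588 -0.276  0.275]] [ 0.54532351 -0.22140929  0.275     ]
[[ 0.587 -0.277  0.275]
 [ 0.489 -0.267  0.275]
 [ 0.5   -0.168  0.275]
 [ 0.598 -0.178  0.275]] [ 0.54325308 -0.22276444  0.275     ]
(array([ 0.48904728, -0.26593647,  0.27466157]), np.float64(0.0018727698958174233))
(array([ 0.50067428, -0.1664866 ,  0.27456821]), np.float64(0.0025758792401056356))
(array([ 0.59819659, -0.17737223,  0.27481273]), np.float64(0.0014724423283609587))
(array([ 0.58694237, -0.27661811,  0.27473944]), np.float64(0.0008013224208680367))
box [ 0.72398942 -0.54773849  0.        ] [ 0.74399139 -0.65390163  0.1       ] [ 0.68174258 -0.36606939  0.2       ]
1.4 [ 6.16630154e-02  3.11908470e-01  1.60929442e+00 -4.44089210e-16
  1.22038976e+00 -1.33833698e+00] [-5.93979873e-01  1.36766304e-01  1.45389221e+00 -4.44089210e-16
  1.55093414e+00 -1.99397987e+00]
-1.74 [ 6.16630154e-02  3.11908470e-01  1.60929442e+00 -4.44089210e-16
  1.22038976e+00  1.80166302e+00] [-5.93979873e-01  1.36766304e-01  1.45389221e+00 -4.44089210e-16
  1.55093414e+00  1.14602013e+00]
2.62 [ 6.16630154e-02  3.11908470e-01  1.60929442e+00 -4.44089210e-16
  1.22038976e+00 -2.55833698e+00] None
-0.52 [ 6.16630154e-02  3.11908470e-01  1.60929442e+00 -8.88178420e-16
  1.22038976e+00  5.81663015e-01] [-5.93979873e-01  1.36766304e-01  1.45389221e+00 -8.88178420e-16
  1.55093414e+00 -7.39798725e-02]
```

Both views agree: the mouth centre is at (0.544,-0.222), the rim is at z 0.275, and the edges are 98–100 mm. Next I raise the arm clear of the hopper, move over the lid, and check with the wrist camera.

Run:
```python
from h import *
a=-.52
bot.line_to([.235,-.525,.42],max_speed=.3)
bot.goto([.581,.156,.40],down(a))
bot.goto([.581,.156,.16],down(a))
bot.set_gripper(.78)
c=bot.read_camera("wrist");cv2.imwrite("pics/w1.png",c["pixels"])
h=cv2.cvtColor(c["pixels"],cv2.COLOR_BGR2HSV)
m=cv2.inRange(h,(75,70,30),(105,255,255))
for k in cv2.findContours(m,cv2.RETR_EXTERNAL,cv2.CHAIN_APPROX_NONE)[0]:
    if cv2.contourArea(k)>300:
        X=np.array([plane(c,*p[0],.012)[:2] for p in k.astype(float)],np.float32)
        print(cv2.contourArea(k),cv2.minEnclosingCircle(X), k.reshape(-1,2).mean(0))
print(bot.current_ee_pos(),bot.current_opening(),bot.current_clock())
```

```text
1783.5 ((0.4814373850822449, 0.06669510900974274), 0.026729827746748924) [285.07194245 353.20863309]
2156.5 ((0.5824611783027649, 0.1566224992275238), 0.02375364489853382) [330.20134228 221.82550336]
1089.5 ((0.47773653268814087, 0.24165666103363037), 0.016656918451189995) [171.80373832 196.74766355]
[0.58104447 0.15602643 0.16011398] 0.7789247578602863 5.3167
```

View pics/w1.png

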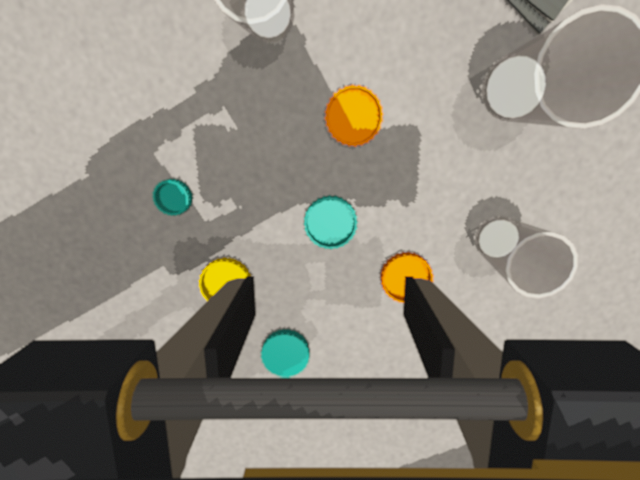

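The wrist view shows the target at (330,222), which converts to (0.582,0.1565). The two orange lids and the yellow one are clear of the fingers' landing spots. Now I grasp and lift.

Run:
```python
from h import *
bot.line_to([.582,.1565,.03])
bot.line_to([.582,.1565,.003],max_speed=.05)
print(bot.current_contact_force())
bot.set_gripper(.3,10)
print("open mm",92*bot.current_opening())
bot.line_to([.582,.1565,.15])
print("open mm",92*bot.current_opening())
bot.line_to([.582,.1565,.40],max_speed=.25)
c=bot.read_camera("scene");w=bot.read_camera("side")
u=[int(v) for v in proj(c,[.582,.1565,.40])];v=[int(x) for x in proj(w,[.582,.1565,.40])]
print(u,v,bot.current_clock())
def crop(im,p):
    x=min(max(p[0]-60,0),520);y=min(max(p[1]-60,0),360);return cv2.resize(im[y:y+120,x:x+120],(390,390),interpolation=cv2.INTER_CUBIC)
cv2.imwrite("pics/g1.png",np.hstack([crop(c["pixels"],u),crop(w["pixels"],v)]))
```

```text
[0.06432173 0.57585957 0.32127017]
open mm 45.36573223293464
open mm 44.98183164601849
[456, 4] [268, 35] 9.9167
```

View pics/g1.png

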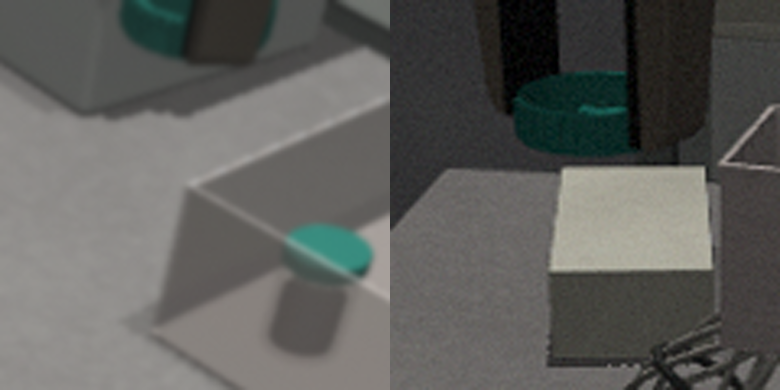

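The lid is held level with its hollow side up, and the grip reads about 45 mm. Now I take it to the hopper and release.

Run:
```python
from h import *
a=-.52; r=down(a)
bot.goto([.544,-.222,.40],r)
print("open mm",92*bot.current_opening(),bot.current_clock())
bot.line_to([.544,-.222,.283],max_speed=.1)
bot.hold(.3)
print(bot.current_ee_pos(),bot.current_contact_force())
bot.set_gripper(.8)
for i in range(12):
    bot.hold(.1)
    c=bot.read_camera("side");m=cv2.inRange(cv2.cvtColor(c["pixels"],cv2.COLOR_BGR2HSV)[:230,:400],(75,90,25),(105,255,255))
    M=cv2.moments(m,True);print(round(bot.current_clock(),2),M["m00"],(M["m10"]/M["m00"],M["m01"]/M["m00"]) if M["m00"] else None)
bot.line_to([.544,-.222,.40],max_speed=.25)
c=bot.read_camera("scene");s=bot.read_camera("side")
cv2.imwrite("pics/e.png",np.hstack([cv2.resize(c["pixels"][150:,40:370],(400,400)),cv2.resize(s["pixels"][60:220,150:390],(400,400))]))
print(bot.current_clock())
```

```text
open mm 45.268399195104635 11.3333
[ 0.54409096 -0.22208154  0.28328499] [-0.30695437 -0.8858734   0.53739189]
13.68 107.0 (256.68224299065423, 159.4392523364486)
13.83 204.0 (228.62254901960785, 163.55392156862746)
13.98 224.0 (225.04017857142858, 162.89732142857142)
14.13 224.0 (225.04017857142858, 162.89732142857142)
14.28 222.0 (225.09459459459458, 162.93243243243242)
14.43 222.0 (225.03603603603602, 162.8918918918919)
14.58 223.0 (225.08071748878925, 162.95515695067266)
14.73 222.0 (225.03603603603602, 162.90540540540542)
14.88 223.0 (225.08071748878925, 162.95515695067266)
15.03 222.0 (225.0900900900901, 162.93243243243242)
15.18 221.0 (225.0452488687783, 162.9185520361991)
15.33 223.0 (225.03139013452915, 162.86547085201795)
16.05
```

View pics/e.png

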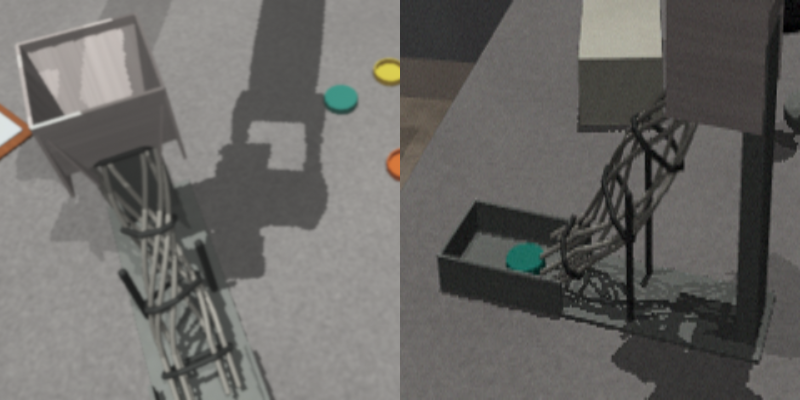

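The lid is in the tray at side (225,163). I compute its chute x and look from the wrist camera to check that it is flat and off the rods.

Run:
```python
from h import *
s=bot.read_camera("side")
X=plane(s,225.05,162.9,.008)-[.544,-.222,0]; y=np.arctan2(-.0108,.098)
print("chute xy",X[0]*np.cos(y)+X[1]*np.sin(y),-X[0]*np.sin(y)+X[1]*np.cos(y))
bot.goto([.66,-.235,.40],down(-1.4))
w=bot.read_camera("wrist");h=cv2.cvtColor(w["pixels"],cv2.COLOR_BGR2HSV)
m=cv2.inRange(h,(75,90,30),(105,255,255))
p=[int(v) for v in proj(w,[.78,-.247,.01])];print(p,bot.current_clock())
x0=min(max(p[0]-150,0),340);y0=min(max(p[1]-110,0),260)
A=cv2.resize(w["pixels"][y0:y0+220,x0:x0+300],(480,352),interpolation=cv2.INTER_CUBIC)
B=cv2.resize(s["pixels"][130:200,170:260],(320,352),interpolation=cv2.INTER_CUBIC)
cv2.imwrite("pics/f.png",np.hstack([A,B]))
for k in cv2.findContours(m,cv2.RETR_EXTERNAL,cv2.CHAIN_APPROX_NONE)[0]:
    if cv2.contourArea(k)>100:
        X=np.array([plane(w,*q[0],.012)[:2] for q in k.astype(float)],np.float32);c,r=cv2.minEnclosingCircle(X);d=np.array(c)-[.544,-.222]
        print(c,r,"chute",d@[np.cos(y),np.sin(y)],d@[-np.sin(y),np.cos(y)],cv2.fitEllipse(X)[1])
```

```text
chute xy 0.24231265075176286 -0.011721436605654119
[352, 100] 17.0667
(0.4828486144542694, 0.06296701729297638) 0.024984849616885185 chute -0.09199893920436697 0.27655358989586315 (0.04452237859368324, 0.048756152391433716)
(0.47877758741378784, 0.23445722460746765) 0.015275781974196434 chute -0.11483066053416362 0.44656587464920106 (0.01679360680282116, 0.031062107533216476)
(0.781234622001648, -0.24778074026107788) 0.023110926151275635 chute 0.23863105814172267 0.0003612960499589688 (0.044237878173589706, 0.044765520840883255)
```

View pics/f.png

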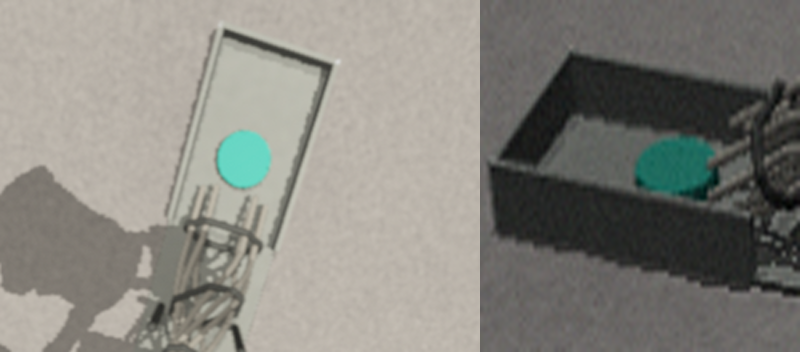

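The lid lies flat in the tray, closed face up. Its outline is a 44–45 mm circle at the 12 mm plane, clear of the rods, at chute x 0.239, y 0. The other two lids have not moved.

```bash
python3 -c "
from workcell import bot
print(bot.current_contact_force(),bot.current_clock());bot.job_done()"
```

```text
[ 0.77340431 -0.25152802  0.65785138] 17.0667
the job is handed in; nothing more can be done
```

I picked up the hollow-up wide lid at (0.582, 0.157) and let it go level over the centre of the chute mouth. It slid through and settled in the tray. I handed the job in at about 17 s; `job_done` reports no verdict.

**Last checks:**
- **Tray position:** the wrist camera puts the lid at chute x 0.239, y 0.000, with a round 44–45 mm outline. It looks flat, closed face up, and clear of the rods.
- **At rest:** the lid's position in the side camera stayed the same for over 1 s before I moved on.
- **Slot passage:** one side-camera frame appears to show the lid in the slot or leaving it. I did not measure its position there.
- **Other lids:** the turned wide lid reads within about 4 mm of its start. The small lid reads about 7 mm off, but part of its outline was missing from that view. The robot never went near either one.
- **Robot:** the gripper is high above everything. The tool force reading was about 1 N with nothing in contact.

**One disagreement:** the single side view put the lid at y −0.012, because the tray wall and rods hid part of it. I relied on the unobstructed wrist view; both positions are inside the tray limits.

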